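Move the charged battery from the charger to the work light

TASK

The battery pack on the charger is full and the work light has none. Pinch the pack's two side release buttons together, slide the pack forward off the charger, and slide it onto the empty battery foot of the work light until it is fully home and both buttons have sprung back out; do not ram it against the stop, and leave the drill, the hammer and the magnetic square where they lie.

Things in the scene. Friction and masses are not known exactly. Their poses are not given: they have to be found in the camera images.
- pack: dark slide-on battery pack, 100 long (x), 50 wide (y, without buttons), 60 high (z), 0.3 to 0.5 kg, starts latched on the charger. Origin: centre of its underside; x towards the end that goes onto the rail first, z out of the flat top. The shoe under its +x half is a channel, open at the +x end, that runs on the T rail of charger or light
- button_left_pad (a point): centre of the face of the release button on the pack's +y flank (fixed to the button): thumb pad 26 long x 20 high, middle at x = 5, z = 38 in the pack's frame. 65 over both buttons when out, 52 when in. Sprung: 3 N to start, 7.5 N fully in; a pinch of 30 to 60 N holds both in and carries the pack. A hook at the flank's foot moves with it
- button_right_pad (a point): centre of the face of the release button on the pack's -y flank (fixed to the button): thumb pad 26 long x 20 high, middle at x = 5, z = 38 in the pack's frame. 65 over both buttons when out, 52 when in. Sprung: 3 N to start, 7.5 N fully in; a pinch of 30 to 60 N holds both in and carries the pack. A hook at the flank's foot moves with it
- button_left (a joint): how far the +y button is pressed in, 0 (out) to 0.0065 m (fully in, pad 1 mm proud of the flank). As the fingers squeeze the buttons in, the pack may shift 1 to 3 mm in the grip: feel how high it sits (its lips cannot sink past the flange, so lowered onto a rail from above it rests on the flange top) before sliding it onto the light
- button_right (a joint): how far the -y button is pressed in, 0 (out) to 0.0065 m (fully in, pad 1 mm proud of the flank)
- charger_seat (a point): on the charger: where the pack's origin lies when fully home, same axes as that pack: x along the rail the way a pack is pushed on, y left, z square out of the deck. The deck slopes 20 degrees down to the front (-x). A pack comes off along -x and clears the rail 55 from home; not before that can it be lifted
- charger: battery charger, a dark console 104 wide with a bay sloping to the robot's side, screwed to the bench. Origin: on the bench, 60 under its seat point
- charger_nose (a point): front end of the charger's rail at deck level. T rail 50 long, rounded nose: stem 23 wide, 8 high, under a flange 34 wide from 8 to 13 high. The pack's side walls (37 apart) run beside the flange and its lips (6 high, 26 apart) under it: play 1.5 each side, 2 upward. The bare deck reaches 47 further to the front. Axes as the seat's
- charger_keeper (a point): rear top edge of the left latch keeper on the charger; its twin is mirrored in y. Two blocks 12 high, at y = 29.5 to 37 and x = -30 to -1.5 from the seat, one either side of the rail. The pack's hooks catch behind them and resist any pull until both buttons are at least 5 mm in at once. Axes as the seat's
- light_seat (a point): on the work light: where the pack's origin lies when fully home, same axes as that pack (x along the rail the way it is pushed on, z up). Level deck 45 above the bench, 84 wide, only under and behind the rail. The end stop is a terminal block, 40 wide, 30 high, 50.7 beyond this point; the charger's is the same. Latched, the pack has 1.5 of play in x
- light: work light, a bench floodlight fixed to the bench, with an empty battery foot of the same build as the charger's. The lamp head, 184 wide over its tube frame, top 110 above the bench, stands 95 to 165 beyond the seat in +x. Origin: on the bench, 45 under its seat point
- light_nose (a point): front end of the light's rail at deck level. T rail 50 long, rounded nose: stem 23 wide, 8 high, under a flange 34 wide from 8 to 13 high. The pack's side walls (37 apart) run beside the flange and its lips (6 high, 26 apart) under it: play 1.5 each side, 2 upward. The deck ends here too, in a 14 deep step. Axes as the seat's
- light_keeper (a point): rear top edge of the left latch keeper on the light; its twin is mirrored in y. Two blocks 12 high, at y = 29.5 to 37 and x = -30 to -1.5 from the seat, one either side of the rail. The pack's hooks catch behind them and resist any pull until both buttons are at least 5 mm in at once. Axes as the seat's. Hooks pass when the buttons are held in
- drill: bystander: cordless drill without battery lying on its side, about 170 x 180 x 62; origin under its motor
- hammer: bystander: hammer 290 long lying on the bench; origin under its middle
- magnet_square: bystander: flat grey welding magnet, 100 x 100 x 18, lying on the bench; origin under its middle
Things that resemble listed ones, but are neither listed nor needed, are in the scene too. Of the things that look like the pack, the largest one is meant.

How it is judged:
By the outcome, as a careful person would: the job done as asked, in the order asked, and still so for the second after the job is handed in, with the robot touching nothing.
It also fails if it takes over 50 s, if anything falls off the work surface, if the arm or the gripper's body presses on something with over 40 N, if the wrist force passes 120 N, or if a joint passes its speed limit or range.

ROBOT

A 6-joint arm with a two-finger parallel gripper is mounted at the origin on the work surface. World frame = base frame: x ahead of the robot, y to its left, z up, the work surface at z = 0. Lengths are in mm, angles in rad, forces in N, time in s.
With the tool pointing down it reaches from about 425 to 925 mm from the base axis. Payload 12.5 kg.
Tool frame: the origin (TCP) lies at the very end of the fingers, on their centre line; the grasp point (between the pads) lies 19 mm behind it; z points along the fingers, y is the direction in which the jaws open and shut (so a half turn about z gives the same grasp; the last joint's range is limited). The gripper opens to 85 mm and grips with 20 to 120 N. Pads are 22 mm wide; open, the fingers measure 114 mm over their backs; the gripper's body (76 mm by 85 mm) begins 54 mm behind the grasp point. The pads swing forward as they close: fully open they stand 13 mm farther back than shut.
Start: joints at [1.224, 0.491, 1.559, -0, 1.092, -0.106], TCP at [149.031, 606.988, 231.327] pointing down, gripper open.
Joint ranges: [-3.1, 3.1], [-0.84, 2.19], [0.05, 2.79], [-1.13, 4.28], [0.06, 2.93], [-2.69, 2.69]. Speed limits (rad/s): [2.22, 2.22, 2.79, 3.14, 3.14, 3.14].

INTERFACE

Orientations are given as a rotation vector (axis times angle).
In Python, from cell import * gives the robot as it stands.
- The arm moves only by the tool jog_arm, never from a script. Its argument "deltas" is a list that holds one entry, the list of rows, each a list of 7 numbers: the turn, a rotation vector about the tool's x, y, z scaled (see below), then the shift along the tool's x, y, z scaled (see below), then the gripper command: -1 is shut, 1 is fully open, values between are in proportion. A call has 1 to 12 rows; each row is the pose to reach, as a shift and turn from the pose commanded when the call began, along the tool's axes at that moment; what a row does not reach only later rows make up. The controller multiplies each number of a shift by 0.1 m and each number of a turn by 0.5 rad. A row lasts 1/8 s, in which the tool goes at most 62.5 mm and 10.7 degrees, less where a joint would pass 70% of its speed; a pose out of reach is approached as far as the arm can. A call with a number of a shift or a turn outside -1 to 1 is refused whole. A call with a gripper value outside its range is refused whole. The fingers move at their own pace and stop on an object; "newtons" is the grip in N (left out, the last holds). Time passes only in rows, so rows that repeat a pose let the fingers close. It gives the time, the measured TCP pose, the force and the opening at its end, in the units of the state.
- get_obs(): the state, without advancing time (a new reading comes with each control period).
- capture(name): name is "scene" or "top" or "wrist"; returns a dict with "frame" (480x640x3 uint8, blue, green, red), "K" (3x3 intrinsics, pixels), "rvec" (rotation vector, rad) and "tvec" (3), from world to camera coordinates, as OpenCV has them; the wrist camera has in their place "mount" (4x4, takes a point from camera to tool coordinates, whose origin is the TCP and whose axes are the flange's). Camera axes: x right, y down, z forward; pixel columns grow to the right and rows downward; lengths in mm; the calibration is good to about 2 mm. A picture is of the moment at which its call begins: read the wrist's pose just before it. There is no depth.
- finish_job(): hands the job in, once; it reports no verdict.
The state is a dict: "t": time; "joint_pos": joint angles; "qvel": joint speeds; "tau": joint torques, N m; "eef_pos": TCP position; "orientation": TCP orientation; "contact_force": force on the tool from outside, world axes, zero at the start; "ft_torque": the same for the moment, N m; "opening": finger opening in mm.
Only numpy, scipy, OpenCV 4.12 (cv2) and the standard library are available. Lean on these libraries where they do the work, as an engineer would, in place of code of your own. Each camera call takes 0.05 s, during which the arm holds its last target. There are 200 camera calls.

## Working session

There is one attempt and no reset: what is moved stays moved. The work goes in short steps, Python scripts to look and compute and a tool call to move; the robot and the scene stay as the last step left them, time stands still between calls to the robot, and variables do not carry over. Pictures are saved under pics/ and viewed, about 8 in all and at most 12, crops included, and the job is handed in when it is done.

Besides the shell and the picture viewer there is one more tool, called by a JSON object that holds its "name" and its "arguments". jog_arm: Moves the arm, as the interface text tells. Its arguments: {"type":"object","properties":{"deltas":{"type":"array","items":{"type":"array","items":{"type":"array","items":{"type":"number","minimum":-1,"maximum":1}}}},"newtons":{"type":"number"}},"required":["deltas"]}

```bash
ls; mkdir -p pics; python3 - <<'E'
from cell import *
import cv2
print(get_obs())
for n in("scene","top"):
    c=capture(n); cv2.imwrite(f"pics/{n}0.png",c["frame"]); print(n,c["K"],c["rvec"],c["tvec"])
c=capture("wrist");print(c["K"],c["mount"]);cv2.imwrite("pics/w0.png",c["frame"])
E
```

```text
pics
{'t': 0.0, 'joint_pos': array([ 1.22440728e+00,  4.91557526e-01,  1.55945205e+00, -3.55183160e-05,
        1.09169876e+00, -1.05610550e-01]), 'qvel': array([1.14828638e-05, 8.44099249e-04, 2.65833372e-04, 1.52635587e-03,
       1.45763194e-04, 9.42339519e-04]), 'tau': array([ 2.13476793e-03, -6.18449092e+01, -2.61599618e+01, -2.08932511e-05,
        3.98317861e-03,  6.15722547e-05]), 'eef_pos': array([148.9512698 , 606.75722222, 230.72810595]), 'orientation': array([-3.77249081e-01, -3.11863861e+00,  1.71891803e-03]), 'contact_force': array([-1.136324  , -0.03200806, -0.34637261]), 'ft_torque': array([ 0.01130995, -0.00063228,  0.00143138]), 'opening': 85.3621915554914}
scene [[580.83857956   0.         326.87048888]
 [  0.         580.83857956 238.07989372]
 [  0.           0.           1.        ]] [ 2.31682748  0.64932606 -0.24349643] [-468.85105277 -148.34542769 1958.85315936]
top [[485.14944104   0.         316.37984432]
 [  0.         485.14944104 239.78987722]
 [  0.           0.           1.        ]] [ 2.19635472 -2.18854819  0.05282823] [  -4.48510822  555.52029844 1221.8289001 ]
[[342.44323132   0.         320.27345454]
 [  0.         342.44323132 245.75126297]
 [  0.           0.           1.        ]] [[ 5.64566598e-04 -9.50787332e-01 -3.09843719e-01  7.90377809e+01]
 [ 9.99999833e-01  4.98866348e-04  2.91278135e-04  1.24019644e+00]
 [-1.22372957e-04 -3.09843831e-01  9.50787455e-01 -1.42399256e+02]
 [ 0.00000000e+00  0.00000000e+00  0.00000000e+00  1.00000000e+00]]
```

View pics/scene0.png

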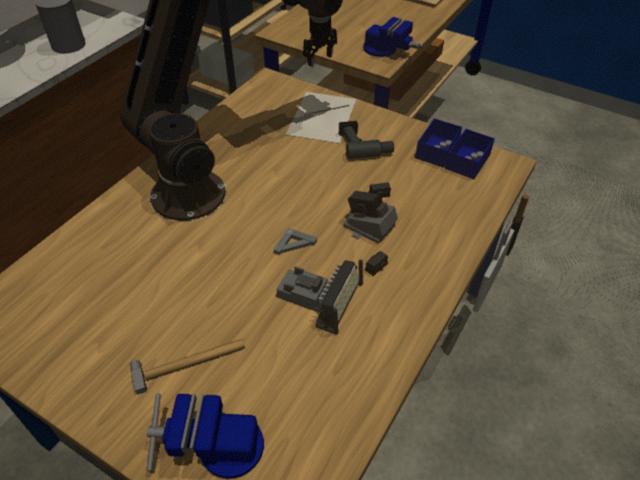

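View pics/top0.png

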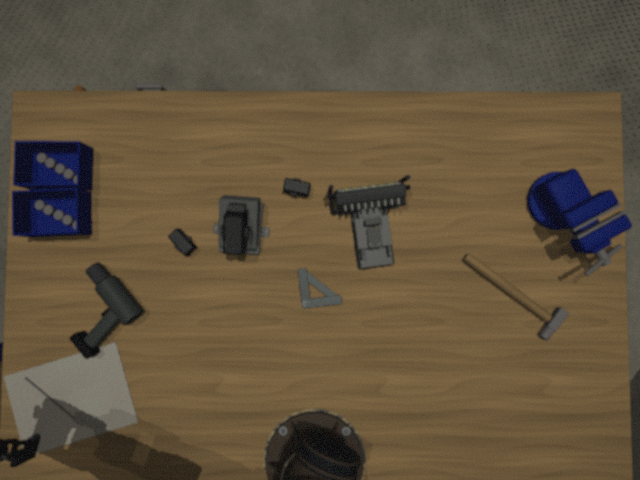

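Candidates for the pack: the dark block on the charger at top (235,228), and two small loose dark blocks at (296,187) and (181,242). The one on the charger is the largest and it is the latched one, so I choose it. The light's empty foot is at (373,240) and the lamp is at (368,197). Next is a close crop.

```bash
cat > h.py <<'E'
import numpy as np, cv2
from scipy.spatial.transform import Rotation as R
from cell import *
def cam(c,obs=None):
    "returns K, R_wc (cam->world), centre"
    if "mount" in c:
        T=np.eye(4);T[:3,:3]=R.from_rotvec(obs["orientation"]).as_matrix();T[:3,3]=obs["eef_pos"]
        M=T@np.array(c["mount"]);return np.array(c["K"]),M[:3,:3],M[:3,3]
    r=R.from_rotvec(np.ravel(c["rvec"])).as_matrix();return np.array(c["K"]),r.T,-r.T@np.ravel(c["tvec"])
def ray(C,uv):
    K,r,o=C;d=r@np.linalg.inv(K)@np.array([uv[0],uv[1],1.]);return o,d/np.linalg.norm(d)
def onz(C,uv,z):
    o,d=ray(C,uv);return o+d*(z-o[2])/d[2]
def proj(C,P):
    K,r,o=C;p=K@(r.T@(np.asarray(P,float)-o));return p[:2]/p[2]
def tri(C1,a,C2,b):
    o1,d1=ray(C1,a);o2,d2=ray(C2,b)
    s=np.linalg.lstsq(np.c_[d1,-d2],o2-o1,rcond=None)[0];p,q=o1+s[0]*d1,o2+s[1]*d2
    return (p+q)/2,np.linalg.norm(p-q)
E
python3 - <<'E'
from h import *
c=capture("top");C=cam(c);f=c["frame"]
a=cv2.resize(f[180:270,200:290],None,fx=4.4,fy=4.4,interpolation=cv2.INTER_CUBIC)
b=cv2.resize(f[180:270,325:415],None,fx=4.4,fy=4.4,interpolation=cv2.INTER_CUBIC)
im=np.hstack([a,b]);im=np.clip(im*1.8,0,255).astype(np.uint8);cv2.imwrite("pics/crop1.png",im)
print(C[2])
for uv in[(235,228),(373,240),(373,268),(240,225)]: print(uv,onz(C,uv,0),onz(C,uv,60),onz(C,uv,120))
E
```

```text
[ 490.33733503   -8.28343503 1249.39563865]
(235, 228) [586.09157269 207.97300163   0.        ] [581.49314599 197.58767147  60.        ] [576.8947193  187.20234132 120.        ]
(373, 240) [ 556.26628479 -148.37879269    0.        ] [ 553.10016441 -141.65096269   60.        ] [ 549.93404404 -134.92313269  120.        ]
(373, 268) [ 484.21620938 -148.20058942    0.        ] [ 484.51016554 -141.48131732   60.        ] [ 484.80412169 -134.76204521  120.        ]
(240, 225) [593.9098402  195.13621396   0.        ] [588.93595513 185.36734767  60.        ] [583.96207007 175.59848138 120.        ]
```

View pics/crop1.png

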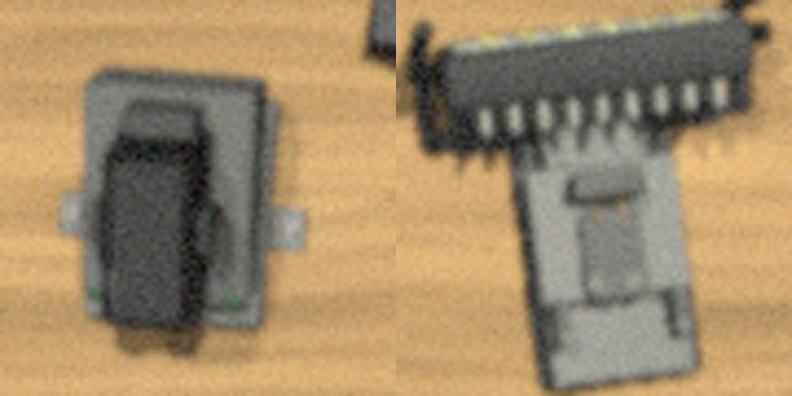

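{"name": "jog_arm", "arguments": {"deltas": [[[0,0,-0.24,-0.5,-0.32,0,1],[0,0,-0.484,-1,-0.63,0,1]]]}}

```text
t: 0.45
eef_pos: [231.5, 520.9, 231.0]
orientation: [0.011, -3.141, 0.0]
contact_force: [0.3, 0.2, -0.4]
opening: 85.2
```

{"name": "jog_arm", "arguments": {"deltas": [[[0,0,0,-0.4,-0.4,0,1],[0,0,0,-0.8,-0.8,0,1],[0,0,0,-1,-1,0,1]]]}}

```text
t: 0.82
eef_pos: [332.8, 420.2, 231.3]
orientation: [0.001, 3.142, -0.0]
contact_force: [-0.2, 0.7, 0.5]
opening: 85.2
```

{"name": "jog_arm", "arguments": {"deltas": [[[0,0,0,-0.4,-0.4,0,1],[0,0,0,-0.8,-0.8,0,1],[0,0,0,-1,-1,0,1]]]}}

```text
t: 1.2
eef_pos: [432.9, 320.3, 231.2]
orientation: [0.001, 3.142, -0.0]
contact_force: [-0.5, 0.8, -1.1]
opening: 85.4
```

{"name": "jog_arm", "arguments": {"deltas": [[[0,0,0,-0.4,-0.4,0,1],[0,0,0,-0.8,-0.8,0,1],[0,0,0,-1,-1,0,1]]]}}

```text
t: 1.58
eef_pos: [533.1, 220.3, 231.1]
orientation: [0.001, 3.142, -0.0]
contact_force: [0.4, 0.8, -0.7]
opening: 85.6
```

{"name": "jog_arm", "arguments": {"deltas": [[[0,0,0,-0.19,-0.32,0,1],[0,0,0,-0.19,-0.32,0,1],[0,0,0,-0.19,-0.32,0,1]]]}}

```text
t: 1.95
eef_pos: [550.2, 190.6, 231.2]
orientation: [0.001, -3.141, -0.0]
contact_force: [0.5, 0.2, 0.1]
opening: 85.2
```

```bash
python3 - <<'E'
from h import *
o=get_obs();c=capture("wrist");np.savez("w1.npz",f=c["frame"],pos=o["eef_pos"],ori=o["orientation"]);cv2.imwrite("pics/w1.png",np.clip(c["frame"]*1.6,0,255).astype(np.uint8));print(o["eef_pos"],o["orientation"])
E
```

```text
[550.16641699 190.58589607 231.16258961] [ 1.38894343e-03 -3.14112971e+00 -2.07155510e-04]
```

View pics/w1.png

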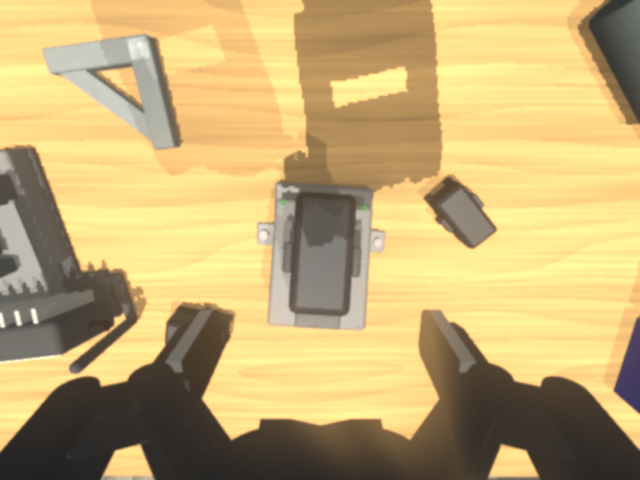

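{"name": "jog_arm", "arguments": {"deltas": [[[0,0,0,0,-0.6,0,1],[0,0,0,0,-1,0,1]]]}}

```text
t: 2.25
eef_pos: [550.1, 90.0, 231.4]
orientation: [-0.005, 3.142, 0.0]
contact_force: [1.0, 1.1, 0.4]
opening: 85.7
```

{"name": "jog_arm", "arguments": {"deltas": [[[0,0,0,0,-0.6,0,1],[0,0,0,0,-1,0,1]]]}}

```text
t: 2.5
eef_pos: [550.4, -10.6, 231.5]
orientation: [-0.003, 3.141, 0.0]
contact_force: [0.9, 0.1, -0.2]
opening: 85.5
```

{"name": "jog_arm", "arguments": {"deltas": [[[0,0,0,0.3,-0.6,0,1],[0,0,0,0.3,-1,0,1]]]}}

```text
t: 2.75
eef_pos: [519.5, -110.2, 231.6]
orientation: [0.003, -3.141, -0.0]
contact_force: [1.3, 0.1, 0.5]
opening: 85.1
```

{"name": "jog_arm", "arguments": {"deltas": [[[0,0,0,0,-0.3,0.3,1],[0,0,0,0,-0.3,0.3,1],[0,0,0,0,-0.3,0.3,1]]]}}

```text
t: 3.12
eef_pos: [521.1, -138.6, 201.8]
orientation: [-0.003, 3.141, 0.0]
contact_force: [0.3, 0.2, -0.3]
opening: 85.5
```

```bash
python3 - <<'E'
from h import *
o=get_obs();c=capture("wrist");np.savez("w2.npz",f=c["frame"],pos=o["eef_pos"],ori=o["orientation"]);cv2.imwrite("pics/w2.png",np.clip(c["frame"]*1.6,0,255).astype(np.uint8));print(o["eef_pos"],o["orientation"])
E
```

```text
[ 521.13460345 -138.64794604  201.75276174] [-3.16475452e-03  3.14133913e+00  2.85349813e-04]
```

View pics/w2.png

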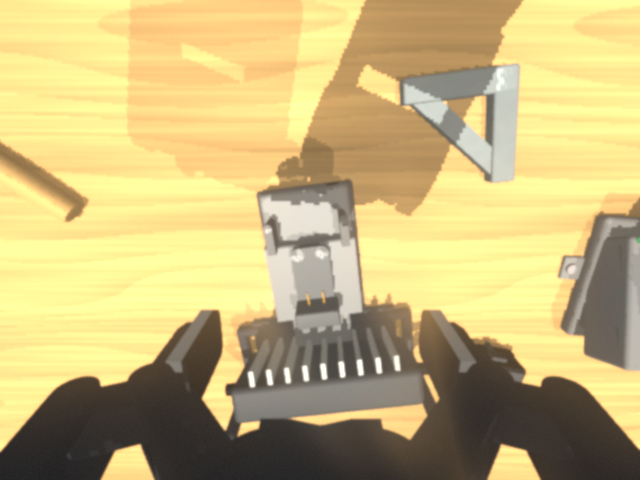

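```bash
python3 - <<'E'
from h import *
a=np.load("w2.npz")["f"][175:335,250:370];b=np.load("w1.npz")["f"][175:335,260:380]
b=np.clip(b*2.0,0,255).astype(np.uint8);a=np.clip(a*1.3,0,255).astype(np.uint8)
im=np.hstack([cv2.resize(x,None,fx=3.3,fy=3.7,interpolation=cv2.INTER_CUBIC) for x in(a,b)])
cv2.imwrite("pics/crop2.png",im);print(im.shape)
E
```

```text
(592, 792, 3)
```

View pics/crop2.png

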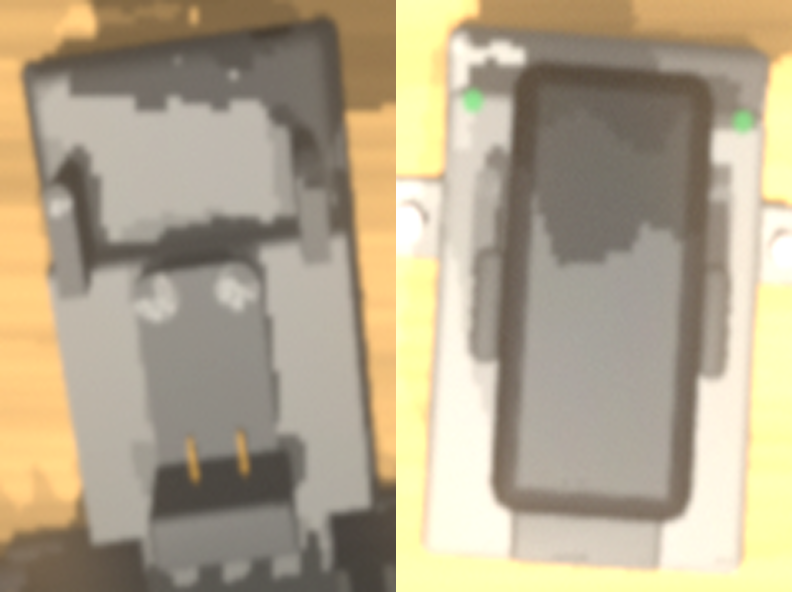

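```bash
python3 - <<'E'
from h import *
from scipy.optimize import least_squares
c=capture("wrist")
def C(n):
    d=np.load(n);return cam(c,dict(eef_pos=d["pos"],orientation=d["ori"]))
L,W=C("w2.npz"),C("w1.npz")
l=lambda x,y:(250+x/3.3,175+y/3.7); w=lambda x,y:(260+(x-396)/3.3,175+y/3.7)
def line(a,b,n): 
    d=b-a;print(n,a.round(1),b.round(1),"len",np.linalg.norm(d).round(1),"yaw",np.degrees(np.arctan2(d[1],d[0])).round(2))
P=lambda x,y,z:onz(L,l(x,y),z)
fl=P(137,290,58),P(155,465,58);fr=P(266,285,58),P(281,450,58)
line(*fl,"flangeL");line(*fr,"flangeR")
dl=P(52,270,45),P(95,540,45);dr=P(347,240,45),P(372,505,45)
line(*dl,"deckL");line(*dr,"deckR")
line(P(152,515,75),P(298,500,75),"block top front edge")
print("nose top",P(200,260,58),"nose mid",P(200,260,50),"step",P(50,267,45),P(345,238,45))
print("keeper rear top L/R", P(72,290,57),P(315,258,57))
# pack
pts=np.array([w(518,66),w(713,78),w(690,520),w(493,508)])
obj=np.array([[-50,-25],[-50,25],[50,25],[50,-25]],float)
for zt in (60,57):
  o=np.c_[obj,np.full(4,zt)]
  for free in(0,1):
    def f(p):
        r=R.from_euler("ZY",[p[2],-np.radians(20)]).as_matrix();S=np.array([p[0],p[1],60+(p[3] if free else 0)])
        return np.ravel([proj(W,S+r@q)-u for q,u in zip(o,pts)])
    s=least_squares(f,[580,190,0,0]);print(zt,s.x.round(3),np.degrees(s.x[2]).round(2),s.fun.round(1))
E
```

```text
flangeL [ 542.8 -162.9   58. ] [ 589.3 -158.9   58. ] len 46.6 yaw 4.88
flangeR [ 541.5 -128.3   58. ] [ 585.1 -123.5   58. ] len 43.8 yaw 6.18
deckL [ 542.2 -187.6   45. ] [ 618.3 -178.3   45. ] len 76.7 yaw 6.99
deckR [ 534.2 -105.5   45. ] [607.6 -95.6  45. ] len 74.1 yaw 7.71
block top front edge [ 593.8 -158.7   75. ] [ 589.7 -119.6   75. ] len 39.3 yaw 96.01
nose top [ 535.25399368 -145.90405053   58.        ] nose mid [ 537.85162164 -146.13286921   50.        ] step [ 541.40976304 -188.1055251    45.        ] [ 533.66558481 -106.11354015   45.        ]
keeper rear top L/R [ 543.23812572 -180.43731799   57.        ] [ 535.00113391 -115.22439492   57.        ]
60 [ 5.82561e+02  1.92655e+02 -6.20000e-02  0.00000e+00] -3.57 [-1.5 -3.1  1.7 -2.4  1.6  3.3 -1.8  3. ]
60 [ 5.87038e+02  1.92766e+02 -6.20000e-02 -1.31430e+01] -3.56 [-0.2 -0.2 -0.   0.3  0.2  0.  -0.1 -0.1]
57 [ 5.82496e+02  1.92743e+02 -6.20000e-02  0.00000e+00] -3.57 [-1.2 -2.5  1.3 -1.8  1.3  2.6 -1.4  2.3]
57 [ 5.86014e+02  1.92829e+02 -6.20000e-02 -1.03240e+01] -3.56 [-0.2 -0.2 -0.   0.3  0.2  0.  -0.1 -0.1]
```

```bash
cat >> h.py <<'E'
def frame(seat,yaw,tilt=0):
    "pack axes in world as 4x4, angles in degrees"
    T=np.eye(4);T[:3,:3]=R.from_euler("ZY",np.radians([yaw,-tilt])).as_matrix();T[:3,3]=seat;return T
def tool(T,p):
    "tool pose with TCP at p in pack frame T, jaws along pack y"
    q=np.eye(4);q[:3,:3]=T[:3,:3]@np.diag([-1,1,-1]);q[:3,3]=T[:3,:3]@np.array(p,float)+T[:3,3];return q
def now(o=None):
    o=o or get_obs();q=np.eye(4);q[:3,:3]=R.from_rotvec(o["orientation"]).as_matrix();q[:3,3]=o["eef_pos"];return q
def delta(a,b):
    d=np.linalg.inv(a)@b;return (R.from_matrix(d[:3,:3]).as_rotvec()/.5).round(3),(d[:3,3]/100).round(3)
CH=frame([583.5,192.7,60],-3.57,20); LT=frame([541,-145.7,45],6.2)
E
python3 - <<'E'
from h import *
a=now();b=tool(CH,[5,0,100]);print(a[:3,3],b[:3,3],delta(a,b),delta(b,tool(CH,[5,0,16])))
E
```

```text
[ 521.3262328  -138.49563413  202.06299335] [554.05370134 194.53712552 155.6793628 ] (array([ 0.022, -0.696,  0.129]), array([-0.336,  3.33 ,  0.463])) (array([-0.,  0., -0.]), array([ 0.  , -0.  ,  0.84]))
```

{"name": "jog_arm", "arguments": {"deltas": [[[0,0,0,0,0.6,0,1],[0,0,0,0,1,0,1]]]}}

```text
t: 3.48
eef_pos: [520.7, -37.2, 202.0]
orientation: [-0.004, 3.141, 0.0]
contact_force: [0.4, -0.5, 0.4]
opening: 85.4
```

{"name": "jog_arm", "arguments": {"deltas": [[[0,0,0,0,0.6,0,1],[0,0,0,0,1,0,1]]]}}

```text
t: 3.72
eef_pos: [520.4, 63.5, 202.2]
orientation: [-0.006, 3.14, 0.0]
contact_force: [-0.1, -0.5, 0.1]
opening: 85.4
```

{"name": "jog_arm", "arguments": {"deltas": [[[0,0,0,0,0.6,0,1],[0,0,0,0,1,0,1]]]}}

```text
t: 3.98
eef_pos: [520.0, 163.6, 202.2]
orientation: [-0.006, 3.14, 0.001]
contact_force: [-0.2, -0.4, -0.9]
opening: 85.4
```

{"name": "jog_arm", "arguments": {"deltas": [[[0,-0.3,0.06,-0.3,0.33,0,1],[0.02,-0.6,0.12,-0.34,0.33,0.2,1],[0.022,-0.696,0.129,-0.34,0.33,0.46,1],[0.022,-0.696,0.129,-0.34,0.33,0.46,1],[0.022,-0.696,0.129,-0.34,0.33,0.46,1]]]}}

```text
t: 4.6
eef_pos: [555.2, 193.9, 156.6]
orientation: [0.089, 2.791, -0.014]
contact_force: [0.3, -0.2, -0.2]
opening: 85.0
```

```bash
python3 - <<'E'
from h import *
o=get_obs();a=now(o);c=capture("wrist");C=cam(c,o)
print(delta(a,tool(CH,[5,0,100])),delta(a,tool(CH,[5,0,16])))
f=np.clip(c["frame"]*1.9,0,255).astype(np.uint8)
for p in [(-50,-25,60),(-50,25,60),(50,25,60),(50,-25,60),(5,32.5,38),(5,-32.5,38)]:
    q=proj(C,(CH@np.array([*p,1.]))[:3]);cv2.drawMarker(f,tuple(int(x) for x in q.round()),(0,0,255),cv2.MARKER_CROSS,8)
np.savez("w3.npz",f=c["frame"],pos=o["eef_pos"],ori=o["orientation"]);cv2.imwrite("pics/w3.png",f)
E
```

```text
(array([ 0.001, -0.   , -0.002]), array([0.014, 0.005, 0.005])) (array([ 0.001, -0.   , -0.002]), array([0.014, 0.005, 0.845]))
```

View pics/w3.png

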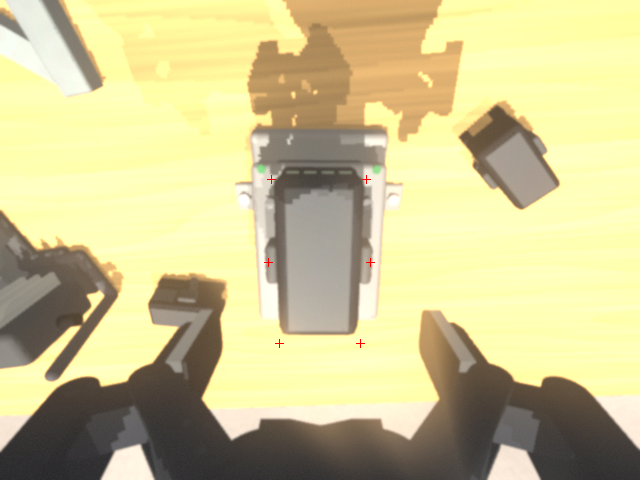

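The wrist crop confirms the choice. The pack spans about (275..365, 170..333), with its buttons at (271,261) and (367,261). My predicted marks at (268,262) and (370,262) agree within about 1 mm. I'll descend along the deck normal.

{"name": "jog_arm", "arguments": {"deltas": [[[0,0,0,0.02,0.005,0.3,1],[0,0,0,0.02,0.005,0.55,1],[0,0,0,0.02,0.005,0.75,1],[0,0,0,0.02,0.005,0.84,1],[0,0,0,0.02,0.005,0.84,1]]]}}

```text
t: 5.28
eef_pos: [581.5, 192.1, 75.6]
orientation: [0.09, 2.792, -0.015]
contact_force: [0.3, -0.1, -0.7]
opening: 85.5
```

```bash
python3 - <<'E'
from h import *
o=get_obs();a=now(o);print(o["contact_force"],delta(a,tool(CH,[5,0,16])))
E
```

```text
[ 0.28978916 -0.08389638 -0.73054856] (array([-0.001, -0.002, -0.004]), array([-0.015,  0.008, -0.007]))
```

{"name": "jog_arm", "arguments": {"deltas": [[[0,0,0,0,0,0,0.6],[0,0,0,0,0,0,0.5],[0,0,0,0,0,0,0.5],[0,0,0,0,0,0,0.5]]], "newtons": 45}}

```text
t: 5.78
eef_pos: [581.3, 192.0, 76.0]
orientation: [0.09, 2.792, -0.015]
contact_force: [-0.8, -3.2, 2.3]
opening: 64.0
```

{"name": "jog_arm", "arguments": {"deltas": [[[0,0,0,0,0,0,-1],[0,0,0,0,0,0,-1],[0,0,0,0,0,0,-1],[0,0,0,0,0,0,-1],[0,0,0,0,0,0,-1],[0,0,0,0,0,0,-1]]], "newtons": 45}}

```text
t: 6.52
eef_pos: [581.1, 191.8, 76.9]
orientation: [0.09, 2.791, -0.016]
contact_force: [-7.9, -7.4, 19.4]
opening: 50.2
```

```bash
python3 - <<'E'
from h import *
o=get_obs();a=now(o);print(o["contact_force"],CH[:3,:3].T@o["contact_force"],o["ft_torque"],o["opening"],delta(a,tool(CH,[5,0,16])))
E
```

```text
[-7.93685004 -7.39681036 19.40916286] [-0.37259433 -7.87666796 20.79041294] [-1.24590569  0.46378151 -0.44575649] 50.15307813725097 (array([-0.001, -0.   , -0.004]), array([-0.014,  0.01 ,  0.007]))
```

{"name": "jog_arm", "arguments": {"deltas": [[[0,0,0,0,-0.004,-0.01,-1],[0,0,0,0,-0.008,-0.015,-1],[0,0,0,0,-0.008,-0.015,-1]]]}}

```text
t: 6.9
eef_pos: [580.6, 191.6, 76.9]
orientation: [0.089, 2.792, -0.015]
contact_force: [-0.4, 0.9, 0.8]
opening: 49.4
```

```bash
python3 - <<'E'
from h import *
o=get_obs();a=now(o);print(CH[:3,:3].T@o["contact_force"],o["ft_torque"],o["opening"],delta(a,tool(CH,[5,0,16])))
E
```

```text
[-0.15958994  0.91142505  0.91471723] [ 0.08734739  0.23023503 -0.03204353] 49.395671506867956 (array([ 0.   , -0.002, -0.003]), array([-0.018,  0.013,  0.008]))
```

{"name": "jog_arm", "arguments": {"deltas": [[[0,0,0,0.03,0,0,-1],[0,0,0,0.06,0,0,-1],[0,0,0,0.09,0,0,-1],[0,0,0,0.12,0,0,-1]]]}}

```text
t: 7.4
eef_pos: [569.0, 192.1, 72.7]
orientation: [0.089, 2.793, -0.015]
contact_force: [0.7, 0.2, -1.9]
opening: 49.8
```

```bash
python3 - <<'E'
from h import *
o=get_obs();a=now(o);print(CH[:3,:3].T@o["contact_force"],o["ft_torque"],o["opening"],delta(a,tool(CH,[5,0,16])))
E
```

```text
[-0.04253491  0.19700335 -1.99191318] [0.02335994 0.26599591 0.00801901] 49.77654128547495 (array([-0.001, -0.003, -0.003]), array([-0.142,  0.015,  0.008]))
```

{"name": "jog_arm", "arguments": {"deltas": [[[0,0,0,0.07,0,0,-1],[0,0,0,0.14,0,0,-1],[0,0,0,0.21,0,0,-1],[0,0,0,0.28,0,0,-1],[0,0,0,0.35,0,0,-1],[0,0,0,0.42,0,0,-1],[0,0,0,0.49,0,0,-1],[0,0,0,0.54,0,0,-1],[0,0,0,0.54,0,0,-1]]]}}

```text
t: 8.52
eef_pos: [518.2, 195.4, 54.3]
orientation: [0.089, 2.793, -0.015]
contact_force: [-0.2, 1.4, -3.2]
opening: 49.6
```

{"name": "jog_arm", "arguments": {"deltas": [[[0,0,0,0,0,-0.06,-1],[0,0,0,0,0,-0.15,-1],[0,0,0,0,0,-0.3,-1],[0,0,0,0,0,-0.5,-1],[0,0,0,0,0,-0.7,-1],[0,0,0,0,0,-0.7,-1]]]}}

```text
t: 9.28
eef_pos: [495.2, 197.1, 121.5]
orientation: [0.089, 2.79, -0.014]
contact_force: [-0.3, -0.9, -3.7]
opening: 50.0
```

```bash
python3 - <<'E'
from h import *
o=get_obs();a=now(o);c=capture("wrist")
print(o["contact_force"],o["ft_torque"],o["opening"],a[:3,3])
for p in([-75,0,45],[-75,0,20]): b=tool(LT,p); print(b[:3,3],delta(a,b))
cv2.imwrite("pics/w4.png",np.clip(c["frame"]*1.7,0,255).astype(np.uint8))
E
```

```text
[-0.3447827  -0.91841902 -3.71334051] [0.01901125 0.33669117 0.04440934] 49.9641787831068 [495.1669755  197.09974243 121.45924639]
[ 466.4386777  -153.79995168   90.        ] (array([-0.057,  0.699, -0.341]), array([ 0.166, -3.521,  0.269]))
[ 466.4386777  -153.79995168   65.        ] (array([-0.057,  0.699, -0.341]), array([ 0.252, -3.521,  0.504]))
```

View pics/w4.png

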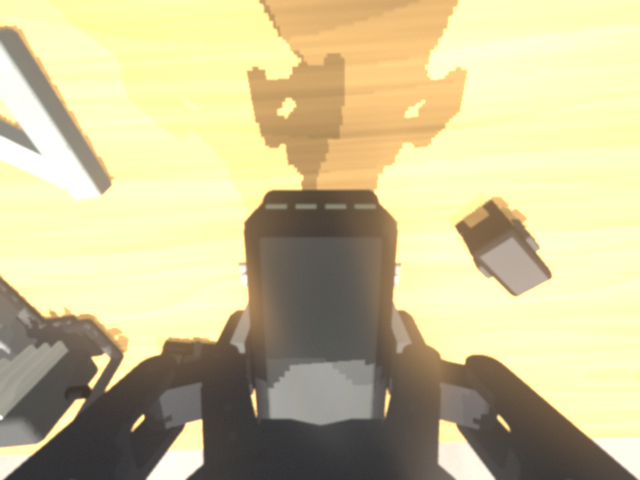

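```bash
sed -i 's/LT=frame.*/LT=frame([541,-147.1,45],6.4)/' h.py; python3 - <<'E'
from h import *
a=now()
for p in([-77,0,70],): b=tool(LT,p); print(a[:3,3],b[:3,3],delta(a,b))
E
```

```text
[495.1937688  196.96781033 120.63193738] [ 464.47987022 -155.68310778  115.        ] (array([-0.059,  0.697, -0.348]), array([ 0.095, -3.539,  0.022]))
```

{"name": "jog_arm", "arguments": {"deltas": [[[0,0,0,0,-0.2,0,-1],[0,0,0,0,-0.5,0,-1],[0,0,0,0,-0.8,0,-1],[0,0,0,0,-1,0,-1]]]}}

```text
t: 9.82
eef_pos: [488.5, 95.8, 119.4]
orientation: [0.091, 2.793, -0.016]
contact_force: [1.2, -0.1, -4.1]
opening: 49.6
```

{"name": "jog_arm", "arguments": {"deltas": [[[0,0,0,0,-0.33,0,-1],[0,0,0,0,-0.67,0,-1],[0,0,0,0,-1,0,-1]]]}}

```text
t: 10.2
eef_pos: [482.1, -4.0, 119.4]
orientation: [0.09, 2.793, -0.016]
contact_force: [0.3, -0.5, -3.9]
opening: 49.7
```

{"name": "jog_arm", "arguments": {"deltas": [[[0,0,0,0,-0.33,0,-1],[0,0,0,0,-0.67,0,-1],[0,0,0,0,-1,0,-1]]]}}

```text
t: 10.58
eef_pos: [475.6, -104.0, 119.3]
orientation: [0.09, 2.793, -0.015]
contact_force: [0.2, 0.1, -2.2]
opening: 49.5
```

{"name": "jog_arm", "arguments": {"deltas": [[[-0.015,0.2,-0.1,0.03,-0.2,0,-1],[-0.03,0.4,-0.2,0.06,-0.4,0.02,-1],[-0.045,0.6,-0.3,0.09,-0.54,0.02,-1],[-0.059,0.697,-0.348,0.095,-0.54,0.022,-1],[-0.059,0.697,-0.348,0.095,-0.54,0.022,-1],[-0.059,0.697,-0.348,0.095,-0.54,0.022,-1]]]}}

```text
t: 11.32
eef_pos: [463.9, -155.7, 114.3]
orientation: [0.175, -3.135, 0.001]
contact_force: [-0.3, -0.2, -2.8]
opening: 49.9
```

```bash
python3 - <<'E'
from h import *
o=get_obs();a=now(o)
print(o["contact_force"],o["ft_torque"],o["opening"],a[:3,3])
for p in([-77,0,70],[-27,0,70],[-27,0,35]): b=tool(LT,p); print(delta(a,b))
c=capture("scene");C=cam(c);q=proj(C,LT[:3,3]).round().astype(int);print(q)
f=c["frame"][q[1]-60:q[1]+50,q[0]-75:q[0]+75];cv2.imwrite("pics/s5.png",np.clip(cv2.resize(f,None,fx=5,fy=5,interpolation=cv2.INTER_CUBIC)*1.7,0,255).astype(np.uint8))
E
```

```text
[-0.3246744  -0.21780763 -2.79164367] [ 0.03767777 -0.02421949  0.03614545] 49.949078463310116 [ 463.89108536 -155.72023733  114.30064581]
(array([-0.001, -0.003, -0.001]), array([-0.006, -0.   , -0.007]))
(array([-0.001, -0.003, -0.001]), array([-0.506, -0.   , -0.008]))
(array([-0.001, -0.003, -0.001]), array([-0.506,  0.   ,  0.342]))
[298 280]
```

View pics/s5.png

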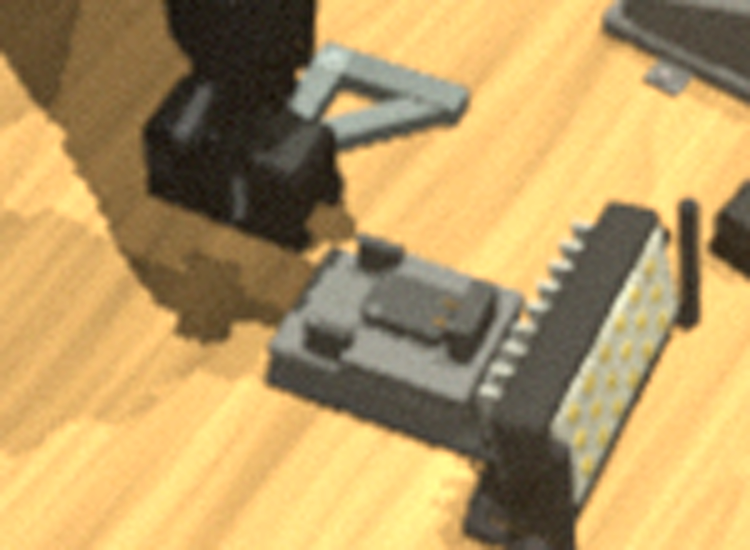

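{"name": "jog_arm", "arguments": {"deltas": [[[0,0,0,-0.15,0,0,-1],[0,0,0,-0.3,0,0,-1],[0,0,0,-0.45,0,0,-1],[0,0,0,-0.5,0,0.1,-1],[0,0,0,-0.5,0,0.2,-1],[0,0,0,-0.5,0,0.3,-1],[0,0,0,-0.5,0,0.34,-1],[0,0,0,-0.5,0,0.34,-1]]]}}

```text
t: 12.38
eef_pos: [513.6, -150.4, 80.5]
orientation: [0.175, -3.135, 0.001]
contact_force: [0.6, 0.1, -3.1]
opening: 49.5
```

{"name": "jog_arm", "arguments": {"deltas": [[[0,0,0,0,0,0.01,-1],[0,0,0,0,0,0.02,-1],[0,0,0,0,0,0.02,-1]]]}}

```text
t: 12.75
eef_pos: [513.9, -150.3, 78.9]
orientation: [0.175, -3.136, 0.001]
contact_force: [0.5, -0.7, -2.2]
opening: 49.7
```

{"name": "jog_arm", "arguments": {"deltas": [[[0,0,0,0,0,0.01,-1],[0,0,0,0,0,0.02,-1],[0,0,0,0,0,0.02,-1]]]}}

```text
t: 13.12
eef_pos: [513.8, -150.3, 76.8]
orientation: [0.175, -3.135, 0.001]
contact_force: [-0.4, -0.0, -2.6]
opening: 49.3
```

{"name": "jog_arm", "arguments": {"deltas": [[[0,0,0,0,0,0.01,-1],[0,0,0,0,0,0.015,-1],[0,0,0,0,0,0.015,-1]]]}}

```text
t: 13.5
eef_pos: [513.8, -150.3, 75.3]
orientation: [0.175, -3.135, 0.001]
contact_force: [-0.1, 0.3, -2.6]
opening: 49.6
```

{"name": "jog_arm", "arguments": {"deltas": [[[0,0,0,0,0,0.005,-1],[0,0,0,0,0,0.01,-1],[0,0,0,0,0,0.01,-1]]]}}

```text
t: 13.88
eef_pos: [513.8, -150.3, 74.3]
orientation: [0.175, -3.135, 0.001]
contact_force: [-0.3, 0.4, -2.6]
opening: 49.6
```

{"name": "jog_arm", "arguments": {"deltas": [[[0,0,0,0,0,0.005,-1],[0,0,0,0,0,0.01,-1],[0,0,0,0,0,0.01,-1]]]}}

```text
t: 14.25
eef_pos: [513.8, -150.3, 73.9]
orientation: [0.175, -3.136, 0.001]
contact_force: [-3.0, 0.5, 6.0]
opening: 49.6
```

{"name": "jog_arm", "arguments": {"deltas": [[[0,0,0,0,0,0.005,-1],[0,0,0,0,0,0.01,-1],[0,0,0,0,0,0.01,-1]]]}}

```text
t: 14.62
eef_pos: [513.7, -150.4, 73.7]
orientation: [0.175, -3.136, 0.002]
contact_force: [-6.9, 1.6, 17.4]
opening: 49.7
```

{"name": "jog_arm", "arguments": {"deltas": [[[0,0,0,0,0,0.005,-1],[0,0,0,0,0,0.01,-1],[0,0,0,0,0,0.01,-1]]]}}

```text
t: 15.0
eef_pos: [513.6, -150.4, 73.4]
orientation: [0.175, -3.136, 0.002]
contact_force: [-11.8, 2.3, 28.3]
opening: 49.8
```

{"name": "jog_arm", "arguments": {"deltas": [[[0,0,0,0,0,-0.04,-1],[0,0,0,0,0,-0.08,-1],[0,0,0,0.15,0,-0.08,-1],[0,0,0,0.3,0,-0.08,-1],[0,0,0,0.4,0,-0.08,-1],[0,0,0,0.4,0,0,-1],[0,0,0,0.4,0,0.06,-1],[0,0,0,0.4,0,0.092,-1],[0,0,0,0.4,0,0.092,-1]]]}}

```text
t: 16.12
eef_pos: [474.1, -154.7, 61.7]
orientation: [0.176, -3.135, 0.0]
contact_force: [0.7, 0.1, -3.0]
opening: 49.2
```

```bash
python3 - <<'E'
from h import *
o=get_obs();a=now(o);print(o["contact_force"],o["ft_torque"],(np.linalg.inv(LT)@a)[:3,3],delta(a,tool(LT,[-66.8,0,17.1])))
E
```

```text
[ 0.7000534   0.14849378 -2.95717867] [ 0.00105981  0.00264034 -0.02297188] [-67.29886822  -0.08596622  16.73831182] (array([-0.   , -0.004,  0.   ]), array([-0.005,  0.001, -0.004]))
```

{"name": "jog_arm", "arguments": {"deltas": [[[0,0,0,-0.04,0,-0.003,-1],[0,0,0,-0.08,0,-0.003,-1],[0,0,0,-0.1,0,-0.003,-1],[0,0,0,-0.12,0,-0.003,-1],[0,0,0,-0.14,0,-0.003,-1]]]}}

```text
t: 16.75
eef_pos: [488.1, -153.2, 62.5]
orientation: [0.175, -3.135, 0.001]
contact_force: [-0.4, 0.5, -3.6]
opening: 49.5
```

{"name": "jog_arm", "arguments": {"deltas": [[[0,0,0,-0.02,0,0,-1],[0,0,0,-0.04,0,0,-1],[0,0,0,-0.05,0,0,-1]]]}}

```text
t: 17.12
eef_pos: [493.1, -152.7, 62.4]
orientation: [0.175, -3.136, 0.001]
contact_force: [-0.5, 0.2, -3.3]
opening: 49.6
```

{"name": "jog_arm", "arguments": {"deltas": [[[0,0,0,-0.02,0,0,-1],[0,0,0,-0.04,0,0,-1],[0,0,0,-0.05,0,0,-1]]]}}

```text
t: 17.5
eef_pos: [498.1, -152.1, 62.5]
orientation: [0.175, -3.136, 0.001]
contact_force: [0.7, 0.6, -4.2]
opening: 49.3
```

{"name": "jog_arm", "arguments": {"deltas": [[[0,0,0,-0.02,0,0,-1],[0,0,0,-0.04,0,0,-1],[0,0,0,-0.05,0,0,-1]]]}}

```text
t: 17.88
eef_pos: [503.0, -151.5, 62.4]
orientation: [0.175, -3.135, 0.001]
contact_force: [0.3, 0.2, -3.1]
opening: 49.2
```

```bash
python3 - <<'E'
from h import *
o=get_obs();a=now(o);print(LT[:3,:3].T@o["contact_force"],o["ft_torque"],(np.linalg.inv(LT)@a)[:3,3])
E
```

```text
[ 0.31005733  0.16751119 -3.13543159] [0.0277651  0.00321217 0.04226889] [-38.22538308  -0.17116267  17.44079542]
```

{"name": "jog_arm", "arguments": {"deltas": [[[0,0,0,-0.03,0,0,-1],[0,0,0,-0.06,0,0,-1],[0,0,0,-0.09,0,0,-1],[0,0,0,-0.12,0,0,-1]]]}}

```text
t: 18.38
eef_pos: [515.1, -150.2, 62.4]
orientation: [0.175, -3.135, 0.001]
contact_force: [-0.7, 0.4, -3.9]
opening: 49.5
```

{"name": "jog_arm", "arguments": {"deltas": [[[0,0,0,-0.03,0,0,-1],[0,0,0,-0.06,0,0,-1],[0,0,0,-0.09,0,0,-1],[0,0,0,-0.12,0,0,-1]]]}}

```text
t: 18.88
eef_pos: [526.9, -148.8, 62.4]
orientation: [0.175, -3.135, 0.001]
contact_force: [0.1, 0.0, -3.2]
opening: 49.8
```

{"name": "jog_arm", "arguments": {"deltas": [[[0,0,0,-0.02,0,0,-1],[0,0,0,-0.04,0,0,-1],[0,0,0,-0.06,0,0,-1],[0,0,0,-0.08,0,0,-1]]]}}

```text
t: 19.38
eef_pos: [534.8, -148.0, 62.4]
orientation: [0.175, -3.135, 0.001]
contact_force: [-0.3, -0.8, -3.7]
opening: 50.0
```

```bash
python3 - <<'E'
from h import *
o=get_obs();a=now(o);print(LT[:3,:3].T@o["contact_force"],o["ft_torque"],(np.linalg.inv(LT)@a)[:3,3])
E
```

```text
[-0.37485801 -0.72324884 -3.71522678] [-0.01385749  0.02033804 -0.00429655] [-6.25171453 -0.16647288 17.40989161]
```

{"name": "jog_arm", "arguments": {"deltas": [[[0,0,0,-0.01,0,0,-1],[0,0,0,-0.02,0,0,-1],[0,0,0,-0.03,0,0,-1],[0,0,0,-0.04,0,0,-1]]]}}

```text
t: 19.88
eef_pos: [538.7, -147.6, 62.4]
orientation: [0.175, -3.135, 0.001]
contact_force: [-1.1, -0.5, -3.0]
opening: 49.6
```

{"name": "jog_arm", "arguments": {"deltas": [[[0,0,0,-0.01,0,0,-1],[0,0,0,-0.02,0,0,-1],[0,0,0,-0.02,0,0,-1]]]}}

```text
t: 20.25
eef_pos: [540.7, -147.3, 62.4]
orientation: [0.175, -3.136, 0.001]
contact_force: [0.5, -0.8, -2.7]
opening: 49.4
```

{"name": "jog_arm", "arguments": {"deltas": [[[0,0,0,-0.01,0,0,-1],[0,0,0,-0.015,0,0,-1],[0,0,0,-0.015,0,0,-1]]]}}

```text
t: 20.62
eef_pos: [542.2, -147.2, 62.4]
orientation: [0.175, -3.135, 0.001]
contact_force: [-0.5, 0.0, -4.4]
opening: 49.5
```

{"name": "jog_arm", "arguments": {"deltas": [[[0,0,0,-0.005,0,0,-1],[0,0,0,-0.01,0,0,-1],[0,0,0,-0.01,0,0,-1]]]}}

```text
t: 21.0
eef_pos: [543.2, -147.1, 62.4]
orientation: [0.175, -3.136, 0.001]
contact_force: [-1.0, 0.3, -3.0]
opening: 49.3
```

{"name": "jog_arm", "arguments": {"deltas": [[[0,0,0,-0.005,0,0,-1],[0,0,0,-0.01,0,0,-1],[0,0,0,-0.01,0,0,-1]]]}}

```text
t: 21.38
eef_pos: [544.2, -146.9, 62.4]
orientation: [0.175, -3.135, 0.001]
contact_force: [0.1, 0.5, -2.3]
opening: 49.5
```

{"name": "jog_arm", "arguments": {"deltas": [[[0,0,0,-0.005,0,0,-1],[0,0,0,-0.01,0,0,-1],[0,0,0,-0.01,0,0,-1]]]}}

```text
t: 21.75
eef_pos: [545.2, -146.8, 62.4]
orientation: [0.175, -3.135, 0.001]
contact_force: [-0.3, 0.1, -3.4]
opening: 49.7
```

{"name": "jog_arm", "arguments": {"deltas": [[[0,0,0,-0.005,0,0,-1],[0,0,0,-0.01,0,0,-1],[0,0,0,-0.01,0,0,-1]]]}}

```text
t: 22.12
eef_pos: [546.2, -146.7, 62.4]
orientation: [0.175, -3.135, 0.001]
contact_force: [0.9, -0.4, -3.0]
opening: 49.9
```

{"name": "jog_arm", "arguments": {"deltas": [[[0,0,0,-0.005,0,0,-1],[0,0,0,-0.01,0,0,-1],[0,0,0,-0.01,0,0,-1]]]}}

```text
t: 22.5
eef_pos: [547.1, -146.6, 62.4]
orientation: [0.175, -3.135, 0.001]
contact_force: [-1.1, -0.3, -1.3]
opening: 49.6
```

{"name": "jog_arm", "arguments": {"deltas": [[[0,0,0,-0.005,0,0,-1],[0,0,0,-0.01,0,0,-1],[0,0,0,-0.01,0,0,-1]]]}}

```text
t: 22.88
eef_pos: [547.2, -146.6, 62.4]
orientation: [0.176, -3.133, 0.0]
contact_force: [-7.3, -3.2, 1.4]
opening: 49.7
```

{"name": "jog_arm", "arguments": {"deltas": [[[0,0,0,0.002,0,0.005,-1],[0,0,0,0.005,0,0.01,-1],[0,0,0,0.005,0,0.01,-1]]]}}

```text
t: 23.25
eef_pos: [547.2, -146.5, 61.4]
orientation: [0.175, -3.134, 0.001]
contact_force: [-5.9, -2.1, 0.3]
opening: 49.3
```

```bash
python3 - <<'E'
from h import *
o=get_obs();a=now(o);print(LT[:3,:3].T@o["contact_force"],o["ft_torque"],(np.linalg.inv(LT)@a)[:3,3],o["opening"])
c=capture("scene");C=cam(c);q=(298,280)
f=c["frame"][q[1]-60:q[1]+50,q[0]-75:q[0]+75];cv2.imwrite("pics/s6.png",np.clip(cv2.resize(f,None,fx=5,fy=5,interpolation=cv2.INTER_CUBIC)*1.9,0,255).astype(np.uint8))
E
```

```text
[-6.07472755 -1.40519279  0.33188427] [-0.18401278  0.79962034  0.10838904] [ 6.18410419 -0.08471974 16.36291133] 49.34821724910041
```

View pics/s6.png

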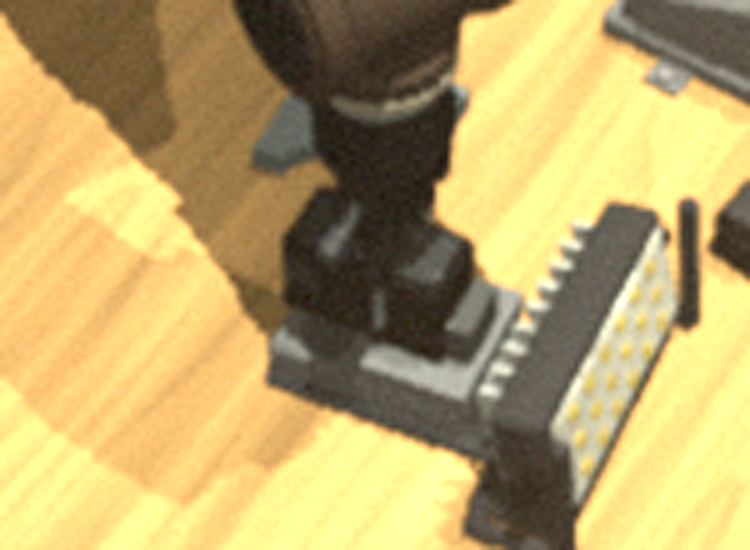

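The scene crop shows the pack low on the foot, with its front end meeting the terminal block at about (470,320). It presses lightly there, at about 6 N. I'll let the buttons spring out gently.

{"name": "jog_arm", "arguments": {"deltas": [[[0,0,0,0,0,0,0.25],[0,0,0,0,0,0,0.35],[0,0,0,0,0,0,0.45],[0,0,0,0,0,0,0.55],[0,0,0,0,0,0,0.65],[0,0,0,0,0,0,0.65]]]}}

```text
t: 24.05
eef_pos: [547.9, -146.6, 61.7]
orientation: [0.175, -3.136, 0.002]
contact_force: [0.6, 0.2, -0.2]
opening: 70.5
```

{"name": "jog_arm", "arguments": {"deltas": [[[0,0,0,0,0,0,1],[0,0,0,0,0,0,1],[0,0,0,0,0,0,1],[0,0,0,0,0,0,1]]]}}

```text
t: 24.55
eef_pos: [547.6, -146.5, 61.4]
orientation: [0.175, -3.135, 0.001]
contact_force: [0.3, -0.5, -0.1]
opening: 85.1
```

```bash
python3 - <<'E'
from h import *
o=get_obs();a=now(o);print(LT[:3,:3].T@o["contact_force"],o["ft_torque"],(np.linalg.inv(LT)@a)[:3,3],o["opening"])
c=capture("wrist");cv2.imwrite("pics/w7.png",np.clip(c["frame"]*1.8,0,255).astype(np.uint8))
E
```

```text
[ 0.22838975 -0.52163473 -0.0634744 ] [ 0.04702759  0.00997887 -0.00340715] [ 6.66057236 -0.18854565 16.39101545] 85.13868070726443
```

View pics/w7.png

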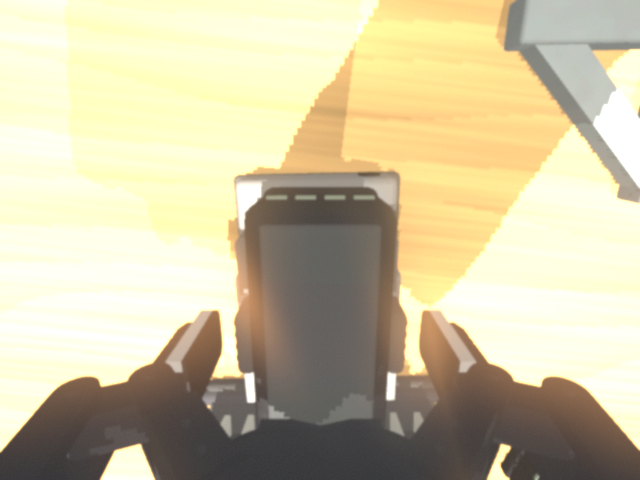

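{"name": "jog_arm", "arguments": {"deltas": [[[0,0,0,0,0,-0.1,1],[0,0,0,0,0,-0.3,1],[0,0,0,0,0,-0.6,1],[0,0,0,0,0,-1,1]]]}}

```text
t: 25.1
eef_pos: [547.4, -146.4, 162.5]
orientation: [0.175, -3.135, 0.0]
contact_force: [0.6, -0.1, 0.4]
opening: 85.3
```

{"name": "jog_arm", "arguments": {"deltas": [[[0,0,0,0.2,0,-0.5,1],[0,0,0,0.4,0,-0.6,1],[0,0,0,0.4,0,-0.6,1],[0,0,0,0.4,0,-0.6,1]]]}}

```text
t: 25.6
eef_pos: [508.0, -150.9, 220.6]
orientation: [0.175, -3.135, 0.0]
contact_force: [0.3, 1.0, 0.9]
opening: 85.5
```

```bash
python3 - <<'E'
from h import *
o=get_obs();c=capture("wrist");C=cam(c,o);f=np.clip(c["frame"]*1.5,0,255).astype(np.uint8)
# seat predictions, corrected by camera bias +1.4 in y and by the felt seat in x
for p in [(5,32.5,38),(5,-32.5,38),(5,26,38),(5,-26,38),(50.7,-20,30),(50.7,20,30)]:
    q=proj(C,(LT@np.array([*p,1.]))[:3]+[0,1.4,0]);print(p,q.round(1))
q=proj(C,LT[:3,3]).astype(int);u,v=max(q[0]-80,0),max(q[1]-70,0)
g=cv2.resize(f[v:v+145,u:u+160],None,fx=4,fy=4,interpolation=cv2.INTER_CUBIC);print(u,v);cv2.imwrite("pics/w8.png",g)
E
```

```text
(5, 32.5, 38) [357.5 273.8]
(5, -32.5, 38) [283.9 273.8]
(5, 26, 38) [350.1 273.8]
(5, -26, 38) [291.2 273.8]
(50.7, -20, 30) [299.5 315.2]
(50.7, 20, 30) [341.8 315.2]
239 184
```

View pics/w8.png

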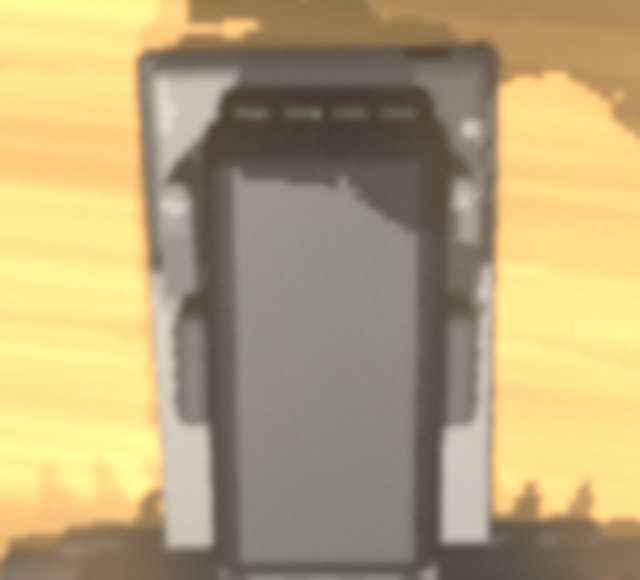

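The last crop shows button faces at u = 283.5 and 358. Fully out would be 283.9 and 357.5, and fully in 291 and 350. The pack is square on the foot with its front end at the block. I'm handing in.

```bash
python3 -c "
from cell import *
print(finish_job())"
```

```text
the job is handed in; nothing more can be done
None
```

The battery pack is now on the work light, pushed up to the stop with both buttons sprung back out. I handed the job in at about 26 s of the 50 s allowed.

- **Removal:** I pinched both buttons at 45 N along the charger's tilted deck and slid the pack about 66 mm forward off the rail.
- **Fitting:** I lowered the pack onto the top of the light's rail to feel how high it sat, reaching 28 N there. Then I backed off, dropped it to rail height and slid it on with almost no force.
- **At the stop:** It met the stop in 1 mm steps at about 7 N. I then opened the gripper slowly and withdrew.

**Last checks:** The final wrist picture puts the button faces within 0.5 px of fully out. The pack sits square on the foot with its front end at the stop, and the measured force after release was about zero.

**What disagreed or was not tested:**
- The stop came about 2 mm beyond where the camera predicted. The wrist camera also read about 1.4 mm off sideways, which I corrected for. Both are within the stated calibration.
- I did not tug the pack to test the latch, because gripping the buttons would release it. That it is latched rests on the button positions and the contact with the stop.
- I did not take a last picture of the drill, hammer and magnetic square. The arm never went low near them, and I saw no unexpected contact force.

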